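# Confirm the blue-banded bottle on the pick rail

## Task

On the grey rail, gently press down the orange button directly in front of the tall bottle with the blue band and let it come up again; then gently press down the green button on the white unit at the left and withdraw, leaving both buttons up. Use only the fingertips, press no other button, and do not move, tip or lift the bottles or anything else on the bench.

Things in the scene. Friction and masses are not known exactly. Their poses are not given: they have to be found in the camera images.
- rail: Grey and white rail fixed to the bench, 140 (x) x 312 (y) mm: console 56 mm deep, 30 mm high along its near side; behind it four pockets 75 mm apart along y (floor 8 mm, dividers 24 mm high), a bottle in each, its orange button in front, 71 mm nearer along the rail's x. Origin: centre of the underside; x away from the robot, y left along the row; turned up to 0.2 rad.
- blue_bottle: The wanted bottle: white, with a blue band round its body, 46 mm across, 88 mm tall; stands loose in any one of the four pockets. Origin: centre of its underside.
- green_bottle: White bottle with a green band, 38 mm across, 68 mm tall, loose in a pocket; a bystander. Origin: centre of its underside.
- plain_bottle: White bottle without a coloured band, 42 mm across, 74 mm tall, loose in a pocket; a bystander. Origin: centre of its underside.
- plain_vial: White straight vial with a wide white cap, 39 mm across, 72 mm tall, loose in a pocket; a bystander. Origin: centre of its underside.
- lane1_top (a point): Orange button 1 of 4 on the rail, counted from the left (+y) end: black collar 46 mm across, 12 mm high, on the 30 mm high console; cap 30 mm across stands 14 mm above the collar. This point: centre of the cap's flat top, 56 mm above the bench at rest, moving down with it.
- lane1 (a joint): Travel of orange button 1, m: 0 up, 0.010 fully down; it counts as pressed from 0.004. A spring pushes it back up: about 2 N to start it, 6 N when fully down.
- lane2_top (a point): Orange button 2 of 4 on the rail, counted from the left (+y) end: black collar 46 mm across, 12 mm high, on the 30 mm high console; cap 30 mm across stands 14 mm above the collar. This point: centre of the cap's flat top, 56 mm above the bench at rest, moving down with it.
- lane2 (a joint): Travel of orange button 2, m: 0 up, 0.010 fully down; it counts as pressed from 0.004. A spring pushes it back up: about 2 N to start it, 6 N when fully down.
- lane3_top (a point): Orange button 3 of 4 on the rail, counted from the left (+y) end: black collar 46 mm across, 12 mm high, on the 30 mm high console; cap 30 mm across stands 14 mm above the collar. This point: centre of the cap's flat top, 56 mm above the bench at rest, moving down with it.
- lane3 (a joint): Travel of orange button 3, m: 0 up, 0.010 fully down; it counts as pressed from 0.004. A spring pushes it back up: about 2 N to start it, 6 N when fully down.
- lane4_top (a point): Orange button 4 of 4 on the rail, counted from the left (+y) end: black collar 46 mm across, 12 mm high, on the 30 mm high console; cap 30 mm across stands 14 mm above the collar. This point: centre of the cap's flat top, 56 mm above the bench at rest, moving down with it.
- lane4 (a joint): Travel of orange button 4, m: 0 up, 0.010 fully down; it counts as pressed from 0.004. A spring pushes it back up: about 2 N to start it, 6 N when fully down.
- confirm_unit: White square unit, 85 x 85 x 30 mm, fixed to the bench left of the rail, with the green button in the middle of its top. Origin: centre of the underside.
- confirm_top (a point): Green button on the white unit: cap 40 mm across, standing 14 mm above a black collar 12 mm high. This point: centre of the cap's flat top, 56 mm above the bench at rest, moving down with it.
- confirm (a joint): Travel of the green button, m: 0 up, 0.010 fully down; it counts as pressed from 0.004. Same spring as the orange ones.
- tape_roll: Loose beige roll of tape lying flat, 53 mm across, 18 mm high; a bystander. Origin: centre of its underside.
- tablet_cutter: Loose teal tablet cutter, shut, 100 x 47 x 21 mm; a bystander. Origin: centre of its underside.
- pots: Loose stack of pale translucent dose pots, 46 mm across, 50 mm high; a bystander. Origin: centre of its underside.
Things that resemble listed ones, but are neither listed nor needed, are in the scene too. What is shaped like the blue_bottle but black is not meant.

How it is judged:
By the outcome, as a careful person would: the job done as asked, in the order asked, and still so for the second after the job is handed in, with the robot touching nothing.
It also fails if it takes over 38 s, if anything falls off the work surface, if the arm or the gripper's body presses on something with over 40 N, if the wrist force passes 120 N, or if a joint passes its speed limit or range.

## Robot

A 6-joint arm with a two-finger parallel gripper is mounted at the origin on a cart in front of the work surface, level with it; the furniture and walls round the work are solid. World frame = base frame: x ahead of the robot, y to its left, z up, the work surface at z = 0. Lengths are in m, angles in degrees, forces in N, time in s.
With the tool pointing down it reaches from about 0.35 to 0.725 m from the base axis. Payload 6 kg.
Tool frame: the origin (TCP) lies at the very end of the fingers, on their centre line; the grasp point (between the pads) lies arm.pinch_z behind it (arm.pinch_z is the distance from the TCP to the grasp point, in m); z points along the fingers, y is the line along which they close (so a half turn about z gives the same grasp; the last joint's range is limited). The gripper opens to 85 mm and grips with 20 to 120 N. Pads are 22 mm wide; open, the fingers measure 114 mm over their backs; the gripper's body (76 mm by 85 mm) begins 54 mm behind the grasp point. The pads swing forward as they close: fully open they stand 13 mm farther back than shut.
Start: joints at [91.026, 2.303, 4.859, 0, -92.561, -19.12], TCP at [0.186, 0.57, 0.231] pointing down, gripper open.
Joint ranges: [-146.85, 146.85], [-73.84, 115.35], [-62.03, 85.46], [-188.31, 113.3], [-161.28, -10.13], [-171.36, 171.36]. Speed limits (degrees/s): [147.25, 147.25, 172.46, 180, 180, 180].

## Interface

Orientations are given as [roll, pitch, yaw] about the fixed x, y, z axes, in that order (R = Rz(yaw) Ry(pitch) Rx(roll)).
In Python, from bench import arm gives the robot as it stands.
- The arm moves only by the tool step_arm, never from a script. Its argument "deltas" is a list that holds one entry, the list of rows, each a list of 7 numbers: the opening, from 0 (shut) to 1 (fully open), then the shift along the tool's x, y, z in m, then the turn, a rotation vector about the tool's x, y, z in degrees. A call has 1 to 12 rows; each row is the pose to reach, as a shift and turn from the pose commanded when the call began, along the tool's axes at that moment; what a row does not reach only later rows make up. A row lasts 1/8 s, in which the tool goes at most 62.5 mm and 10.7 degrees, less where a joint would pass 70% of its speed; a pose out of reach is approached as far as the arm can. A call with a gripper value outside its range is refused whole. The fingers move at their own pace and stop on an object; "newtons" is the grip in N (left out, the last holds). Time passes only in rows, so rows that repeat a pose let the fingers close. It gives the time, the measured TCP pose, the force, the opening and the grip force at its end, in the units of the state.
- arm.state(): the state, without advancing time (a new reading comes with each control period).
- arm.grab_frame(name): name is "scene" or "top"; returns a dict with "color" (480x640x3 uint8, red, green, blue), "depth" (480x640 float32, m along the optical axis (not along the pixel's ray), 0 where there is no reading), "fx", "fy", "cx", "cy" (pixels), "eye" and "rotation" of the camera in the world. Camera axes: x right, y down, z forward; pixel columns grow to the right and rows downward; lengths in m; the calibration is good to about 2 mm. A picture is of the moment at which its call begins.
- arm.hand_in(): hands the job in; it is judged then, once.
The state is a dict: "time": time; "joint_positions": joint angles; "dq": joint speeds; "tau": joint torques, N m; "position": TCP position; "tcp_rot": TCP orientation; "wrist_force": force on the tool from outside, world axes, zero at the start; "ft_torque": the same for the moment, N m; "finger_gap": finger opening in m; "grip_force": force on a finger pad.
Only numpy, scipy, OpenCV 4.12 (cv2) and the standard library are available. Lean on these libraries where they do the work, as an engineer would, in place of code of your own. Each camera call takes 0.05 s, during which the arm holds its last target. There are 200 camera calls.

## Working session

There is one attempt and no reset: what is moved stays moved. The work goes in short steps, Python scripts to look and compute and a tool call to move; the robot and the scene stay as the last step left them, time stands still between calls to the robot, and variables do not carry over. Pictures are saved under pics/ and viewed, at most 10 in all, crops included, and the job is handed in when it is done.

Besides the shell and the picture viewer there is one more tool, called after "Emit:" as name([rows], argument=value, ...), one row to a line, values as JSON. step_arm: Moves the arm, as the interface text tells. Its arguments: {"type":"object","properties":{"deltas":{"type":"array"},"newtons":{"type":"number"}},"required":["deltas"]}

```bash
mkdir -p pics
python3 - <<'E'
from bench import arm
import cv2,numpy as np,pickle
s=arm.state();print(s['position'],s['tcp_rot'],s['time'],s['finger_gap'],arm.pinch_z)
for n in("scene","top"):
    f=arm.grab_frame(n);pickle.dump(f,open(n+'.pkl','wb'))
    cv2.imwrite(f'pics/{n}.png',f['color'][...,::-1]);print(n,f['eye'],f['rotation'])
E
```

```text
[0.18614066 0.5700269  0.23025604] [ 1.79894637e+02 -7.02469643e-03 -1.80926655e+01] 0.0 0.08535436488932764 0.0187
scene [0.10557922 0.53619122 0.83685069] [-138.44612745   -0.76761242 -144.26750116]
top [ 0.38041364 -0.04660242  0.99513178] [-173.51185865    1.9460832   -90.81175414]
```

View pics/scene.png

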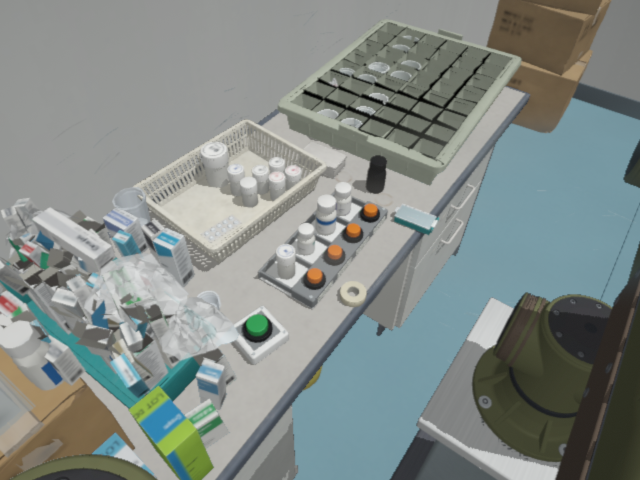

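View pics/top.png

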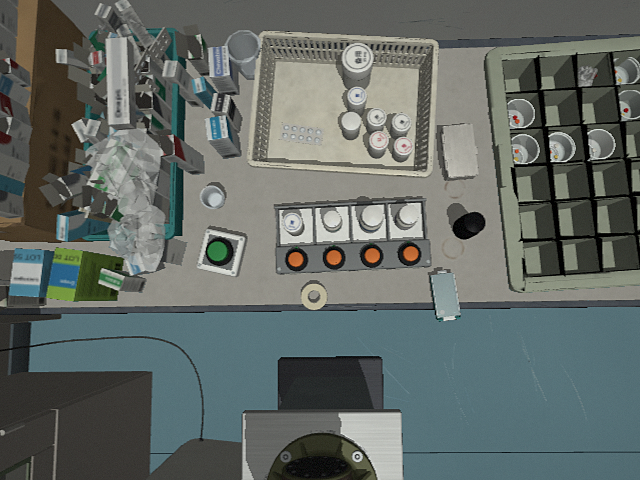

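The blue-banded bottle is third from the left in the scene view (326,214), and its button is at about (354,232), or (372,255) in the top view. The green button is at (257,326) in the scene view and (219,250) in the top view.

```bash
cat > loc.py <<'E'
import cv2,numpy as np
from scipy.spatial.transform import Rotation as R
def world(f,u,v,z):
    d=R.from_euler('xyz',f['rotation'],degrees=True).as_matrix() if np.size(f['rotation'])==3 else np.array(f['rotation'])
    d=d@[(u-f['cx'])/f['fx'],(v-f['cy'])/f['fy'],1]
    return np.array(f['eye'])+d*(z-f['eye'][2])/d[2]
def blobs(f,lo,hi,amin=60):
    m=cv2.inRange(cv2.cvtColor(f['color'],cv2.COLOR_RGB2HSV),lo,hi)
    n,_,st,c=cv2.connectedComponentsWithStats(m)
    return [(st[i,4],c[i]) for i in range(1,n) if st[i,4]>=amin]
E
python3 - <<'E'
import pickle
from loc import *
for n in("scene","top"):
    f=pickle.load(open(n+'.pkl','rb'))
    for nm,lo,hi in(("orange",(5,180,120),(18,255,255)),("green",(60,150,60),(80,255,255)),("blue",(100,100,40),(125,255,200))):
        for a,c in blobs(f,lo,hi,40):
            d=f['depth'][int(c[1]),int(c[0])]
            print(n,nm,a,c.round(1),world(f,*c,.056 if nm!='blue' else .05).round(4),d)
E
```

```text
scene orange 117 [370.2 210.1] [ 0.4568 -0.1745  0.056 ] 1.103358
scene orange 123 [353.  229.8] [ 0.4551 -0.1013  0.056 ] 1.0630401
scene green 66 [ 43.7 260.5] [0.9119 0.3406 0.056 ] 0.8332941
scene green 359 [256.8 325.1] [0.4677 0.2027 0.056 ] 0.9025033
scene blue 46 [325.3 222. ] [ 0.5195 -0.0894  0.05  ] 1.0808784
scene blue 143 [ 44.7 240.8] [0.9631 0.3061 0.05  ] 0.84653383
scene blue 237 [ 99.6 316.8] [0.7171 0.3585 0.05  ] 0.7353078
scene blue 206 [ 51.7 373. ] [0.6907 0.4784 0.05  ] 0.59936947
scene blue 106 [208.9 387.6] [0.4564 0.3402 0.05  ] 0.786415
scene blue 827 [161.9 420.2] [0.4785 0.4244 0.05  ] 0.6742927
scene blue 190 [177.3 466.4] [0.4069 0.4594 0.05  ] 0.68722785
top orange 151 [410.4 252.7] [ 0.461  -0.1817  0.056 ] 0.9393675
top orange 151 [371.9 254.5] [ 0.4588 -0.1069  0.056 ] 0.9435396
top orange 152 [333.4 256.5] [ 0.4561 -0.032   0.056 ] 0.9408388
top orange 156 [295.1 258.6] [0.4534 0.043  0.056 ] 0.94612974
top green 87 [96.7 43.2] [0.9118 0.456  0.056 ] 0.8623617
top green 192 [215.5 249.3] [0.4744 0.2004 0.056 ] 0.9525798
top blue 93 [ 6.1 84.7] [0.8295 0.6488 0.05  ] 0.7486624
top blue 81 [ 82.  169.7] [0.643  0.4787 0.05  ] 0.81443447
top blue 566 [ 63.1 274.8] [0.4291 0.5076 0.05  ] 0.84502274
```

Run:
```python
import pickle
from loc import *
for n in("scene","top"):
    f=pickle.load(open(n+'.pkl','rb'))
    for nm,lo,hi in(("orange",(3,110,70),(22,255,255)),("green",(50,80,25),(90,255,255))):
        m=cv2.inRange(cv2.cvtColor(f['color'],cv2.COLOR_RGB2HSV),lo,hi)
        for c in cv2.findContours(m,0,cv2.CHAIN_APPROX_NONE)[0]:
            if cv2.contourArea(c)<90: continue
            (u,v),r=cv2.minEnclosingCircle(c); w=world(f,u,v,.056)
            if abs(w[0]-.46)<.04 and abs(w[1])<.25: print(n,nm,cv2.contourArea(c),(round(u,1),round(v,1)),round(r,1),w.round(4))
a=[cv2.resize(pickle.load(open('top.pkl','rb'))['color'][220:290,190:290],None,fx=6,fy=6,interpolation=0)]
b=cv2.resize(pickle.load(open('top.pkl','rb'))['color'][235:275,340:430],None,fx=6,fy=6,interpolation=0)
o=np.zeros((a[0].shape[0]+b.shape[0]-100,600,3),np.uint8)
o=np.vstack([a[0][:340],np.pad(b,((0,0),(0,60),(0,0)))])
cv2.imwrite('pics/crop.png',o[...,::-1])
```

```text
scene orange 178.5 (314.5, 275.5) 7.9 [0.4495 0.0479 0.056 ]
scene orange 144.5 (334.5, 251.5) 7.4 [ 0.4527 -0.0271  0.056 ]
scene orange 153.5 (353.1, 230.4) 7.5 [ 0.4541 -0.0999  0.056 ]
scene orange 134.5 (370.1, 210.1) 7.2 [ 0.457  -0.1742  0.056 ]
scene green 386.0 (256.8, 324.9) 11.9 [0.468  0.2023 0.056 ]
top orange 167.0 (295.4, 259.1) 7.7 [0.4523 0.0425 0.056 ]
top orange 169.0 (333.5, 257.0) 7.8 [ 0.4551 -0.0321  0.056 ]
top orange 165.0 (371.8, 255.0) 7.8 [ 0.4578 -0.1067  0.056 ]
top orange 166.0 (410.5, 253.1) 7.8 [ 0.4603 -0.1818  0.056 ]
top green 330.0 (217.5, 251.0) 10.9 [0.4709 0.1962 0.056 ]
```

View pics/crop.png

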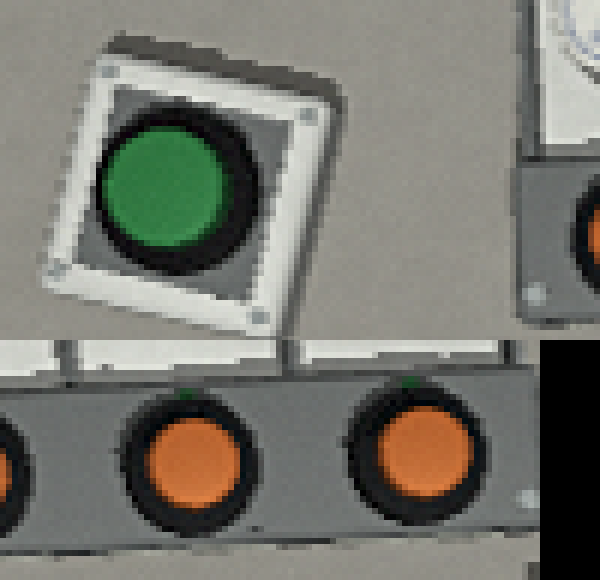

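Emit:
step_arm([
  [[0, 0.018, 0.014, 0, 0, 0, -1], [0, 0.053, 0.041, 0, 0, 0, -3], [0, 0.089, 0.068, 0, 0, 0, -5], [0, 0.132, 0.101, 0, 0, 0, -7.5], [0, 0.178, 0.136, 0, 0, 0, -10], [0, 0.225, 0.172, 0, 0, 0, -13], [0, 0.267, 0.205, 0, 0, 0, -15], [0, 0.31, 0.237, 0, 0, 0, -17], [0, 0.34, 0.26, 0, 0, 0, -19], [0, 0.356, 0.273, 0, 0, 0, -20], [0, 0.356, 0.273, 0, 0, 0, -20], [0, 0.356, 0.273, 0, 0, 0, -20]],
], newtons=20)

```text
time: 1.6
position: [0.4396, 0.2005, 0.231]
tcp_rot: [180.0, 0.0, 1.9]
wrist_force: [0.2, -0.6, -0.6]
finger_gap: 0.0001
grip_force: 0.0
```

Emit:
step_arm([
  [[0, 0.001, 0.015, 0, 0, 0, 0], [0, 0.002, 0.05, 0, 0, 0, 0], [0, 0.003, 0.09, 0, 0, 0, 0], [0, 0.004, 0.135, 0, 0, 0, 0], [0, 0.005, 0.18, 0, 0, 0, 0], [0, 0.006, 0.225, 0, 0, 0, 0], [0, 0.007, 0.265, 0.02, 0, 0, 0], [0, 0.007, 0.29, 0.05, 0, 0, 0], [0, 0.007, 0.305, 0.09, 0, 0, 0], [0, 0.007, 0.305, 0.125, 0, 0, 0], [0, 0.007, 0.305, 0.14, 0, 0, 0], [0, 0.007, 0.305, 0.14, 0, 0, 0]],
])

```text
time: 3.1
position: [0.4568, -0.1043, 0.0912]
tcp_rot: [180.0, 0.1, 1.9]
wrist_force: [1.1, -0.3, -0.1]
finger_gap: 0.0
grip_force: 0.0
```

Run:
```python
from bench import arm
import cv2,pickle,numpy as np
f=arm.grab_frame("scene");pickle.dump(f,open('s2.pkl','wb'))
g=arm.grab_frame("top");s=arm.state();print(s['position'],s['wrist_force'])
o=np.hstack([cv2.resize(f['color'][160:300,270:405],None,fx=2.9,fy=2.9),cv2.resize(g['color'][180:320,300:435],None,fx=2.9,fy=2.9)])
cv2.imwrite('pics/near.png',o[...,::-1]);print(o.shape)
```

```text
[ 0.45792968 -0.1042133   0.09305321] [0.8496616  1.01741714 0.71712585]
(406, 784, 3)
```

View pics/near.png

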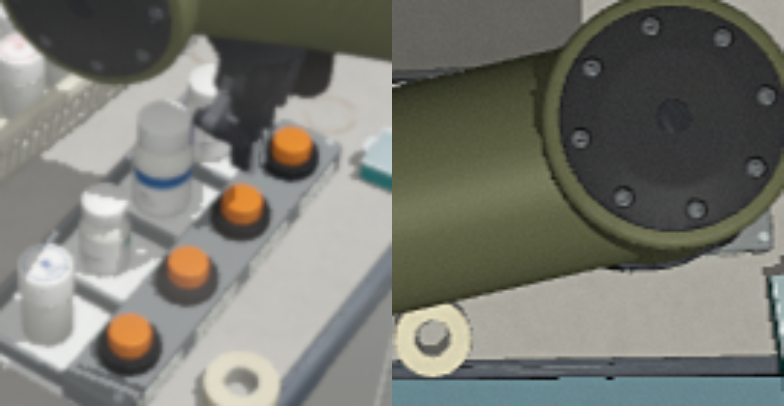

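The fingertips stand over orange button 3, tip at crop (245,165) with the cap below at (243,200). The blue-band bottle is directly behind it. I'll press now.

Emit:
step_arm([
  [[0, 0, 0, 0.012, 0, 0, 0], [0, 0, 0, 0.024, 0, 0, 0], [0, 0, 0, 0.031, 0, 0, 0], [0, 0, 0, 0.035, 0, 0, 0], [0, 0, 0, 0.037, 0, 0, 0], [0, 0, 0, 0.039, 0, 0, 0], [0, 0, 0, 0.041, 0, 0, 0], [0, 0, 0, 0.0425, 0, 0, 0], [0, 0, 0, 0.0425, 0, 0, 0], [0, 0, 0, 0.0425, 0, 0, 0]],
])

```text
time: 4.45
position: [0.4572, -0.1045, 0.0491]
tcp_rot: [180.0, -0.0, 1.9]
wrist_force: [-2.0, -1.1, 4.6]
finger_gap: -0.0002
grip_force: 2.3
```

Run:
```python
from bench import arm
import pickle
from loc import *
f0=pickle.load(open('s2.pkl','rb'));f=arm.grab_frame("scene");s=arm.state();print(s['position'],s['wrist_force'],s['ft_torque'])
for g in(f0,f):
    print([(a,c.round(1)) for a,c in blobs(g,(3,110,70),(22,255,255),30) if 280<c[0]<390 and c[1]>195])
cv2.imwrite('pics/press.png',cv2.resize(f['color'][160:300,270:405],None,fx=4,fy=4)[...,::-1])
```

```text
[ 0.45718113 -0.10444988  0.04906211] [-2.74397087 -0.60638041  5.1430241 ] [-0.17039971  0.80485987  0.0270182 ]
[(np.int32(160), array([370. , 210.2])), (np.int32(172), array([353. , 230.3])), (np.int32(168), array([334.4, 251.7])), (np.int32(202), array([314.3, 275.7]))]
[(np.int32(140), array([370.8, 210.5])), (np.int32(80), array([352.8, 233.4])), (np.int32(170), array([334.4, 251.7])), (np.int32(203), array([314.3, 275.7]))]
```

View pics/press.png

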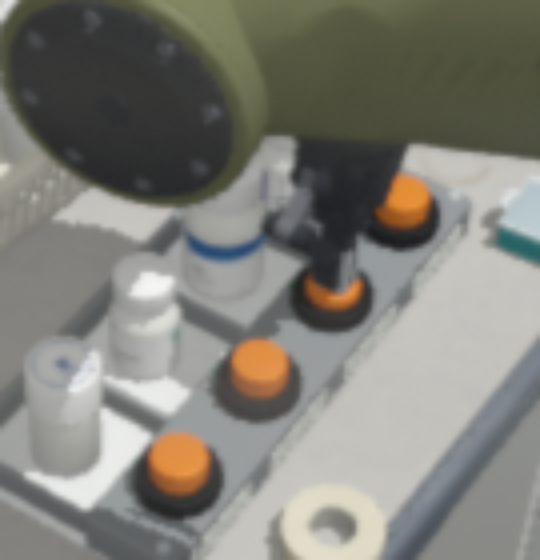

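Button 3 is down about 7 mm with 5 N, and its cap at crop (333,285) sits low under the fingertip. I'll raise and go to green.

Emit:
step_arm([
  [[0, 0, 0, -0.003, 0, 0, 0], [0, 0, 0, -0.008, 0, 0, 0], [0, 0, 0, -0.02, 0, 0, 0], [0, 0, 0, -0.045, 0, 0, 0], [0, 0, 0, -0.085, 0, 0, 0], [0, 0, 0, -0.12, 0, 0, 0], [0, 0.002, -0.02, -0.145, 0, 0, 0], [0, 0.004, -0.055, -0.15, 0, 0, 0], [0, 0.007, -0.095, -0.15, 0, 0, 0], [0, 0.01, -0.135, -0.15, 0, 0, 0], [0, 0.013, -0.165, -0.15, 0, 0, 0], [0, 0.014, -0.18, -0.15, 0, 0, 0]],
])

```text
time: 6.0
position: [0.465, 0.0775, 0.199]
tcp_rot: [-180.0, 0.0, 2.0]
wrist_force: [-0.7, -0.7, -0.2]
finger_gap: -0.0004
grip_force: 0.0
```

Emit:
step_arm([
  [[0, 0.001, -0.015, 0, 0, 0, 0], [0, 0.003, -0.045, 0, 0, 0, 0], [0, 0.006, -0.08, 0, 0, 0, 0], [0, 0.008, -0.108, 0.015, 0, 0, 0], [0, 0.009, -0.12, 0.04, 0, 0, 0], [0, 0.009, -0.123, 0.075, 0, 0, 0], [0, 0.009, -0.123, 0.1, 0, 0, 0], [0, 0.009, -0.123, 0.108, 0, 0, 0], [0, 0.009, -0.123, 0.108, 0, 0, 0]],
])

```text
time: 7.12
position: [0.4702, 0.199, 0.0911]
tcp_rot: [180.0, -0.0, 1.9]
wrist_force: [-0.5, 0.7, -0.3]
finger_gap: 0.0004
grip_force: 0.0
```

Run:
```python
from bench import arm
from loc import *
f=arm.grab_frame("scene");s=arm.state();print(s['position'],s['wrist_force'],s['tcp_rot'])
print([(a,c.round(1)) for a,c in blobs(f,(3,110,70),(22,255,255),30) if 280<c[0]<390 and c[1]>195])
cv2.imwrite('pics/g.png',cv2.resize(f['color'][180:380,200:400],None,fx=3,fy=3)[...,::-1])
```

```text
[0.47055356 0.19928933 0.09195362] [-0.6789987   0.05926296  0.75539533] [-1.79977732e+02 -7.55249964e-02  1.88801685e+00]
[]
```

View pics/g.png

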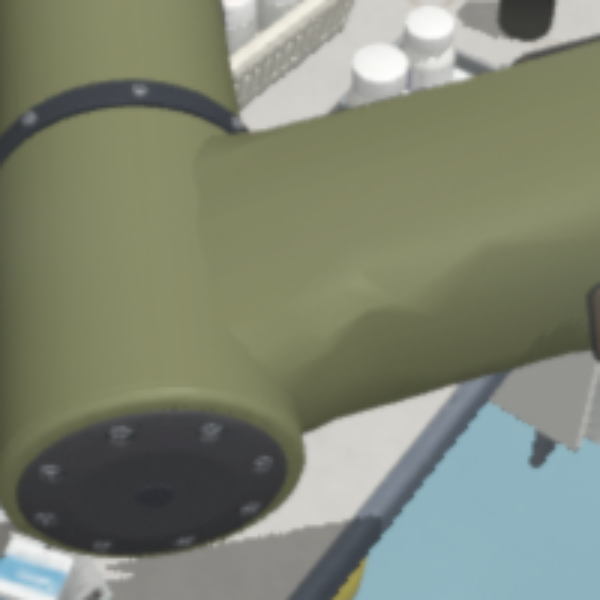

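The arm hides the green button in this view, but the pose is right and the orange press matched this calibration, so I'll press.

Emit:
step_arm([
  [[0, 0, 0, 0.012, 0, 0, 0], [0, 0, 0, 0.024, 0, 0, 0], [0, 0, 0, 0.031, 0, 0, 0], [0, 0, 0, 0.035, 0, 0, 0], [0, 0, 0, 0.037, 0, 0, 0], [0, 0, 0, 0.039, 0, 0, 0], [0, 0, 0, 0.041, 0, 0, 0], [0, 0, 0, 0.0425, 0, 0, 0], [0, 0, 0, 0.0425, 0, 0, 0], [0, 0, 0, 0.0425, 0, 0, 0]],
])

```text
time: 8.43
position: [0.4701, 0.1992, 0.0486]
tcp_rot: [180.0, -0.0, 1.9]
wrist_force: [-2.4, -1.9, 4.7]
finger_gap: -0.0001
grip_force: 2.4
```

Emit:
step_arm([
  [[0, 0, 0, -0.003, 0, 0, 0], [0, 0, 0, -0.008, 0, 0, 0], [0, 0, 0, -0.02, 0, 0, 0], [0, 0, 0, -0.045, 0, 0, 0], [0, 0, 0, -0.085, 0, 0, 0], [0, 0, 0, -0.125, 0, 0, 0], [0, 0, 0, -0.16, 0, 0, 0], [0, -0.01, -0.015, -0.18, 0, 0, 0], [0, -0.03, -0.045, -0.18, 0, 0, 0], [0, -0.055, -0.08, -0.18, 0, 0, 0], [0, -0.075, -0.11, -0.18, 0, 0, 0], [0, -0.085, -0.125, -0.18, 0, 0, 0]],
])

```text
time: 9.93
position: [0.3797, 0.3227, 0.2286]
tcp_rot: [-180.0, 0.0, 2.0]
wrist_force: [0.7, 0.2, -0.2]
finger_gap: 0.0
grip_force: 0.0
```

Emit:
step_arm([
  [[0, -0.01, -0.015, 0, 0, 0, 0], [0, -0.03, -0.045, 0, 0, 0, 0], [0, -0.055, -0.08, 0, 0, 0, 0], [0, -0.075, -0.11, 0, 0, 0, 0], [0, -0.085, -0.125, 0, 0, 0, 0], [0, -0.085, -0.125, 0, 0, 0, 0]],
])

```text
time: 10.68
position: [0.2914, 0.4439, 0.228]
tcp_rot: [179.9, 0.0, 2.0]
wrist_force: [-0.0, 0.0, 0.8]
finger_gap: 0.0003
grip_force: 0.0
```

Run:
```python
from bench import arm
from loc import *
f=arm.grab_frame("scene");g=arm.grab_frame("top");s=arm.state();print(s['position'],s['wrist_force'],s['time'])
for h in(f,g):
  for lo,hi in(((3,110,70),(22,255,255)),((50,80,25),(90,255,255))):
    print([(int(a),c.round(1)) for a,c in blobs(h,lo,hi,90) if 190<c[0]<430 and c[1]>195])
cv2.imwrite('pics/end.png',np.vstack([f['color'][160:360,100:500],g['color'][180:330,100:500]])[...,::-1])
```

```text
[0.29217167 0.4430878  0.22832878] [ 0.04599068 -0.71014192  0.52492479] 10.775
[(158, array([370.1, 210.2])), (170, array([352.9, 230.2])), (159, array([334.5, 251.5])), (197, array([314.3, 275.7]))]
[(139, array([411.9, 225.5]))]
[(188, array([410.4, 253.2])), (187, array([371.8, 255.1])), (191, array([333.5, 257. ])), (189, array([295.4, 259. ]))]
[(360, array([217.4, 251. ]))]
```

View pics/end.png

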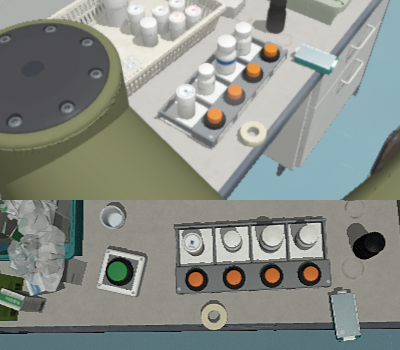

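All the buttons are up at their original pixels (green at top-view crop (118,271)), and the bottles and other objects are unmoved. Handing in.

```bash
python3 -c "
from bench import arm
print(arm.hand_in())"
```

```text
the job is handed in; nothing more can be done
None
```

I pressed orange button 3, in front of the blue-banded bottle, and then the green button, each about 7 mm down with about 5 N. Both came back up, nothing else moved in the final pictures, and I handed the job in at about 10.8 s; no verdict came back.

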